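# Park the hole saws by size

## Robot

A 6-joint arm with a two-finger parallel gripper is mounted at the origin on the work surface. World frame = base frame: x ahead of the robot, y to its left, z up, the work surface at z = 0. Lengths are in mm, angles in degrees, forces in N, time in s.
With the tool pointing down it reaches from about 350 to 975 mm from the base axis. Payload 7.1 kg.
Tool frame: the origin (TCP) lies midway between the tips of the shut fingers; the grasp point (between the pads) lies behind it (tcp_to_grasp is the z of the grasp point in the tool frame, in mm); z points along the fingers, y is the line along which they close (so a half turn about z gives the same grasp; the last joint's range is limited). The gripper opens to 88 mm and grips with 3 to 60 N. Pads are 20 mm wide; open, the fingers measure 115 mm over their backs; the gripper's body (75 mm by 178 mm) begins 61 mm behind the grasp point.
Start: joints at [68.698, 24.242, 93.386, -0, 62.372, -1.089], TCP at [215.922, 586.5, 222.675] pointing down, gripper open.
Joint ranges: [-172.04, 172.04], [-51.8, 120.97], [4.93, 147.93], [-75.15, 255.16], [6.16, 154.13], [-145.62, 145.62]. Speed limits (degrees/s): [136.94, 136.94, 172.46, 180, 180, 180].

## Interface

Orientations are given as a 3x3 rotation matrix whose columns are the frame's x, y, z axes.
In Python, from rig import * gives the robot as it stands. The module is installed in compiled form; this text tells all that it offers.
- The arm moves only by the tool drive_tool, never from a script. Its argument "increments" is a list of rows, each a list of 7 numbers: the turn, a rotation vector about the tool's x, y, z scaled (see below), then the shift along the tool's x, y, z scaled (see below), then the opening, from 0 (shut) to 1 (fully open). A call has 1 to 5 rows; each row shifts and turns the commanded pose from where the row before left it, along the tool's axes as they then stand; what a row does not reach is not made up. The controller multiplies each number of a shift by 0.05 m and each number of a turn by 30 degrees. A row lasts 1/12 s, in which the tool goes at most 41.7 mm and 7.16 degrees, less where a joint would pass 70% of its speed; a pose out of reach is approached as far as the arm can. A call with a number of a shift or a turn outside -1 to 1 is refused whole. A call with a gripper value outside its range is refused whole. The fingers move at their own pace and stop on an object; "squeeze" is the grip in N (left out, the last holds). Time passes only in rows, so rows that do not move let the fingers close. It gives the time, the measured TCP pose, the force, the opening and the grip force at its end, in the units of the state.
- get_state(): the state, without advancing time (a new reading comes with each control period).
- read_camera(name): name is "scene" or "top" or "wrist"; returns a dict with "img" (420x560x3 uint8, red, green, blue), "range_z" (420x560 float32, mm along the optical axis (not along the pixel's ray), 0 where there is no reading), "mtx" (3x3 intrinsics, pixels), "cam_to_world" (4x4, takes a point from camera to world coordinates). Camera axes: x right, y down, z forward; pixel columns grow to the right and rows downward; lengths in mm; the calibration is good to about 2 mm. A picture is of the moment at which its call begins.
- sign_off(): hands the job in; it is judged then, once.
Trained networks look in the newest picture that a camera, given by its name, has taken for a name from the list of things; names that differ only in an ending like _2 or _b are one class to them, and where a whole thing is asked for, a point or a joint stands for the part that bears it (a point fixed in the world has none). Each returns a list of dicts, best first, with "score" (0 to 1); they miss things now and then, are a little off and sometimes report something else, mostly with a low value. They report only what shows in the picture. A call takes as long as a camera call. They do not tell look-alikes from the thing itself.
- search_frame(query, camera): "location" ([column, row] in pixels, amid what is visible of it).
The state is a dict: "time_s": time; "joints": joint angles; "joint_vel": joint speeds; "effort": joint torques, N m; "ee_pos": TCP position; "tcp_rot": TCP orientation; "wrist_force": force on the tool from outside, world axes, zero at the start; "wrist_torque": the same for the moment, N m; "gripper_width": finger opening in mm; "grasp_force": force on a finger pad.
Only numpy, scipy, OpenCV 4.12 (cv2) and the standard library are available. Lean on these libraries where they do the work, as an engineer would, in place of code of your own. Each camera call takes 0.05 s, during which the arm holds its last target. There are 200 camera calls.

## Task

Put the four hole saws back on the parking board, one standing teeth down on the middle of each round mark, in order of diameter: the largest on the mark next to the steel holdfast clamp, then smaller and smaller to the far end. Let them go, and leave the glue bottle standing where it is.

Things in the scene. Friction and masses are not known exactly. Their poses are not given: they have to be found in the camera images.
- saw_26: hole saw of 26 mm diameter: upright dark steel cup, 26 mm across and 42 mm high, standing teeth down, closed on top; on its axis a collar 18 mm across (42 to 48 mm up) and above it a bright round shank 11 mm across (48 to 84 mm up, 84 mm in all), free to be gripped. No pilot drill. About 100 g, may vary by a third. Origin: centre of the underside, z up along the shank
- saw_36: hole saw of 36 mm diameter: upright dark steel cup, 36 mm across and 42 mm high, standing teeth down, closed on top; on its axis a collar 18 mm across (42 to 48 mm up) and above it a bright round shank 11 mm across (48 to 84 mm up, 84 mm in all), free to be gripped. No pilot drill. About 150 g, may vary by a third. Origin: centre of the underside, z up along the shank
- saw_46: hole saw of 46 mm diameter: upright dark steel cup, 46 mm across and 42 mm high, standing teeth down, closed on top; on its axis a collar 18 mm across (42 to 48 mm up) and above it a bright round shank 11 mm across (48 to 84 mm up, 84 mm in all), free to be gripped. No pilot drill. About 210 g, may vary by a third. Origin: centre of the underside, z up along the shank
- saw_58: hole saw of 58 mm diameter: upright dark steel cup, 58 mm across and 42 mm high, standing teeth down, closed on top; on its axis a collar 18 mm across (42 to 48 mm up) and above it a bright round shank 11 mm across (48 to 84 mm up, 84 mm in all), free to be gripped. No pilot drill. About 290 g, may vary by a third. Origin: centre of the underside, z up along the shank
- mark_a: round parking mark at one end of the row: a pale disc 68 mm across with dark rim and centre dot, flush in the top of the fixed plywood board (90 x 430 mm, top 12 mm above the bench). Four alike in a straight row a, b, c, d, 82 mm apart. Origin: its centre, on the board's top; its y axis runs along the row, its x axis across the board
- mark_b: round parking mark next to mark_a: a pale disc 68 mm across with dark rim and centre dot, flush in the top of the fixed plywood board (90 x 430 mm, top 12 mm above the bench). Four alike in a straight row a, b, c, d, 82 mm apart. Origin: its centre, on the board's top; its y axis runs along the row, its x axis across the board
- mark_c: round parking mark next to mark_d: a pale disc 68 mm across with dark rim and centre dot, flush in the top of the fixed plywood board (90 x 430 mm, top 12 mm above the bench). Four alike in a straight row a, b, c, d, 82 mm apart. Origin: its centre, on the board's top; its y axis runs along the row, its x axis across the board
- mark_d: round parking mark at the other end of the row: a pale disc 68 mm across with dark rim and centre dot, flush in the top of the fixed plywood board (90 x 430 mm, top 12 mm above the bench). Four alike in a straight row a, b, c, d, 82 mm apart. Origin: its centre, on the board's top; its y axis runs along the row, its x axis across the board
- holdfast: fixed steel holdfast clamp that presses one end of the board to the bench, 62 mm beyond the end mark, in line with the row; post behind the board's far edge, arm and screw, up to 92 mm above the bench. It shows the end for the largest saw; at the board's other end is a plain wooden block, 28 mm thick and 40 mm high. Origin: centre of its pad, on the board's top
- glue: bystander: white glue bottle, 60 mm across, 150 mm tall, orange cap. Origin: centre of its underside
Mind the look-alikes: they are no part of the job. Leave any orange or pink look-alike of the saw_58 alone.

How it is judged (in metres and radians):
At the end, for the whole second after the job is handed in: each hole saw stands upright (within 0.1 rad) on the board, at rest and released, its centre within 12 mm of the centre of its mark, diameters 58, 46, 36, 26 mm in this order from the mark nearest the holdfast to the other end of the row (((horizontal distance between holdfast and mark_a below 0.1 m and horizontal distance between saw_58 and mark_a below 0.012 m and horizontal distance between saw_46 and mark_b below 0.012 m and horizontal distance between saw_36 and mark_c below 0.012 m and horizontal distance between saw_26 and mark_d below 0.012 m) or (horizontal distance between holdfast and mark_d below 0.1 m and horizontal distance between saw_58 and mark_d below 0.012 m and horizontal distance between saw_46 and mark_c below 0.012 m and horizontal distance between saw_36 and mark_b below 0.012 m and horizontal distance between saw_26 and mark_a below 0.012 m)) and height (world z) of saw_58 between 0.008 and 0.016 m and angle between each of saw_58, saw_46, saw_36, saw_26's own z axis and vertical below 0.1 rad and linear speed of each of saw_58, saw_46, saw_36, saw_26 below 0.02 m/s and height (world z) of saw_46 between 0.008 and 0.016 m and height (world z) of saw_36 between 0.008 and 0.016 m and height (world z) of saw_26 between 0.008 and 0.016 m); the robot touches nothing.
It fails at once if the glue bottle is moved by more than 30 mm or knocked over (distance of glue from where it was at the start of the episode above 0.03 m or angle between glue's own z axis and vertical above 0.5 rad).
It also fails if it takes over 106 s, if anything falls off the work surface, if the arm or the gripper's body presses on something with over 40 N, if the wrist force passes 120 N, or if a joint passes its speed limit or range.

## Working session

There is one attempt and no reset: what is moved stays moved. The work goes in short steps, Python scripts to look and compute and a tool call to move; the robot and the scene stay as the last step left them, time stands still between calls to the robot, and variables do not carry over. Pictures are saved under pics/ and viewed, at most 14 in all, crops included, and the job is handed in when it is done.

Besides the shell and the picture viewer there is one more tool, called after "Call:" as name(argument=value, ...), one argument or row to a line, values as JSON. drive_tool: Moves the arm, as the interface text tells. Its arguments: {"type":"object","properties":{"increments":{"type":"array","items":{"type":"array","items":{"type":"number","minimum":-1,"maximum":1}}},"squeeze":{"type":"number"}},"required":["increments"]}

```bash
mkdir -p pics; cat > h.py <<'E'
from rig import *
import numpy as np, cv2
def world(c,u,v,z=None):
    K=c["mtx"];T=c["cam_to_world"]
    r=np.array([(u-K[0,2])/K[0,0],(v-K[1,2])/K[1,1],1.0])
    if z is None: d=c["range_z"][int(round(v)),int(round(u))]; return T[:3,:3]@(r*d)+T[:3,3]
    w=T[:3,:3]@r; return T[:3,3]+w*(z-T[2,3])/w[2]
def save(c,n): cv2.imwrite("pics/"+n,c["img"][:,:,::-1])
E
python3 - <<'E'
from h import *
np.set_printoptions(precision=1,suppress=True)
s=get_state();print(s["time_s"],s["ee_pos"],s["tcp_rot"],s["gripper_width"],[k for k in s]); print(s.get("tcp_to_grasp"))
import rig;print([n for n in dir(rig) if 'tcp' in n], getattr(rig,'tcp_to_grasp',None))
for n in ["top","scene"]:
    c=read_camera(n);save(c,n+"0.png")
    print(n,c["cam_to_world"])
    for q in ["saw_26","saw_36","saw_46","saw_58","mark_a","holdfast","glue"]:
        for d in search_frame(q,n)[:5]:
            u,v=d["location"];print(q,round(d["score"],2),np.round([u,v]),world(c,u,v))
E
```

```text
0.0 [215.7 586.  221.9] [[-0.9  0.3 -0. ]
 [ 0.3  0.9 -0. ]
 [ 0.  -0.  -1. ]] 88.05580351993407 ['time_s', 'joints', 'joint_vel', 'effort', 'ee_pos', 'tcp_rot', 'wrist_force', 'wrist_torque', 'grasp_force', 'gripper_width']
None
['tcp_to_grasp'] -18.700000000000003
top [[  -0.    -1.     0.1  406. ]
 [  -1.     0.    -0.    97.7]
 [   0.    -0.1   -1.  1193.5]
 [   0.     0.     0.     1. ]]
saw_26 0.79 [283. 240.] [433.6 105.   47.1]
saw_26 0.73 [351. 230.] [454.8 -80.5  46.1]
saw_26 0.71 [243. 262.] [375.1 211.   84.8]
saw_26 0.62 [290. 276.] [339.   88.3  86.3]
saw_26 0.57 [218. 236.] [445.6 278.8  75.5]
saw_36 0.79 [283. 240.] [433.6 105.   47.1]
saw_36 0.73 [351. 230.] [454.8 -80.5  46.1]
saw_36 0.71 [243. 262.] [375.1 211.   84.8]
saw_36 0.62 [290. 276.] [339.   88.3  86.3]
saw_36 0.57 [218. 236.] [445.6 278.8  75.5]
saw_46 0.79 [283. 240.] [433.6 105.   47.1]
saw_46 0.73 [351. 230.] [454.8 -80.5  46.1]
saw_46 0.71 [243. 262.] [375.1 211.   84.8]
saw_46 0.62 [290. 276.] [339.   88.3  86.3]
saw_46 0.57 [218. 236.] [445.6 278.8  75.5]
saw_58 0.79 [283. 240.] [433.6 105.   47.1]

[... 990 characters left out ...]
9. 201.] [458.2 113.1  44.5]
saw_46 0.92 [205. 208.] [475.4 -79.9  39. ]
saw_46 0.88 [120. 205.] [ 467.1 -277.2   44.1]
saw_46 0.85 [278. 170.] [350.7  89.1  43.5]
saw_46 0.63 [328. 178.] [378.7 211.4  41.6]
saw_58 0.95 [289. 201.] [458.2 113.1  44.5]
saw_58 0.92 [205. 208.] [475.4 -79.9  39. ]
saw_58 0.88 [120. 205.] [ 467.1 -277.2   44.1]
saw_58 0.85 [278. 170.] [350.7  89.1  43.5]
saw_58 0.63 [328. 178.] [378.7 211.4  41.6]
mark_a 0.97 [254. 262.] [608.7  37.5  12.9]
mark_a 0.85 [180. 270.] [ 628.5 -117.6   14.2]
mark_a 0.83 [216. 267.] [621.7 -42.9  14.3]
mark_a 0.68 [292. 264.] [615.1 117.3  14.5]
holdfast 0.89 [144. 273.] [ 639.7 -190.6   18.4]
glue 0.98 [475. 260.] [666.8 467.   94.8]
```

View pics/top0.png

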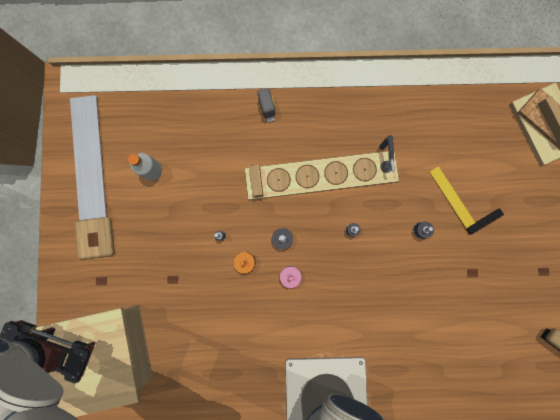

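View pics/scene0.png

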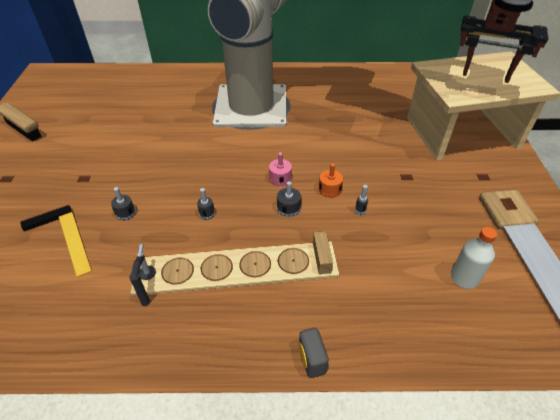

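The top view shows saw_26 at (219,236), saw_58 at (283,240), saw_36 at (353,230) and saw_46 at (425,230). The marks run from (279,179) to (365,170), with the holdfast at the right end near (388,160). The orange (244,262) and pink (290,277) saws are decoys.

```bash
cat > m.py <<'E'
from h import *
np.set_printoptions(precision=1,suppress=True)
def cloud(c):
    v,u=np.mgrid[0:420,0:560];K=c["mtx"];T=c["cam_to_world"];d=c["range_z"]
    P=np.stack([(u-K[0,2])/K[0,0]*d,(v-K[1,2])/K[1,1]*d,d],-1)@T[:3,:3].T+T[:3,3]
    P[d<=0]=np.nan;return P
if __name__=="__main__":
    s=get_state();print(np.round(s["tcp_rot"],4),s["ee_pos"])
    for n in ["top","scene"]:
        c=read_camera(n);P=cloud(c)
        print(n)
        for nm,g in dict(s26=(446,279),s58=(440,107),s36=(458,-80),s46=(460,-277)).items():
            D=np.hypot(P[...,0]-g[0],P[...,1]-g[1])
            t=P[(D<35)&(P[...,2]>76)&(P[...,2]<95)]; b=P[(D<40)&(P[...,2]>33)&(P[...,2]<46)]
            print(nm,"shank",len(t),t.mean(0) if len(t) else 0,"cup",len(b),(b.min(0)+b.max(0))/2,b.max(0)-b.min(0))
        q=[d for d in search_frame("mark_a",n)[:8]]
        for d in q: print(round(d["score"],2),np.round(d["location"],1),world(c,*d["location"],12))
E
python3 m.py
```

```text
[[-0.9  0.3  0. ]
 [ 0.3  0.9  0. ]
 [-0.   0.  -1. ]] [215.9 586.5 222.7]
top
s26 shank 16 [449.4 281.7  83.1] cup 37 [448.1 281.9  40.4] [24.6 24.7 10.9]
s58 shank 14 [437.5 109.6  84.6] cup 298 [438.  108.8  40.3] [54.7 54.9 11.4]
s36 shank 17 [457.7 -86.8  82.9] cup 101 [458.6 -85.8  40. ] [32.9 33.4 11.9]
s46 shank 16 [ 454.1 -281.7   84.2] cup 178 [ 453.5 -282.3   39.9] [41.4 45.3 12. ]
0.8 [333.1 173.5] [618.6 -39.3  12. ]
0.79 [277.5 180.3] [602.1 118.7  12. ]
0.61 [366.2 170.7] [ 624.8 -133.6   12. ]
0.59 [306.1 178.8] [604.9  37.6  12. ]
0.17 [145.8 166.9] [647.9 492.1  12. ]
scene
s26 shank 25 [451.2 285.5  83. ] cup 61 [454.2 285.1  39.6] [18.9 24.1 12.7]
s58 shank 26 [440.7 113.1  82.8] cup 330 [439.4 112.8  39.5] [59.5 54.6 12.9]
s36 shank 26 [460.2 -83.1  82.8] cup 128 [459.9 -83.5  39.4] [32.8 34.8 12.7]
s46 shank 28 [ 455.4 -278.2   82.3] cup 226 [ 453.6 -279.    39.5] [48.3 46.6 12.8]
0.91 [216.4 265.4] [616.4 -43.4  12. ]
0.91 [255.7 262.9] [610.4  40.1  12. ]
0.66 [291. 264.] [613.8 115.7  12. ]
0.56 [178.  270.3] [ 628.4 -123.3   12. ]
```

Call:
drive_tool(
  increments=[
    [0, 0, -0.224, 0, 0, 0, 0.5],
    [0, 0, -0.224, 0, 0, 0, 0.5],
    [0, 0, -0.224, 0, 0, 0, 0.5],
  ],
)

```text
time_s: 1.25
ee_pos: [215.9, 586.5, 222.7]
tcp_rot: [[-1.0, -0.005, 0.0], [-0.005, 1.0, 0.0], [-0.0, 0.0, -1.0]]
wrist_force: [-0.3, -0.2, 0.8]
gripper_width: 71.3
grasp_force: 0.0
```

```bash
python3 - <<'E'
from h import *
s=get_state();print(s["tcp_rot"].tolist() if hasattr(s["tcp_rot"],'tolist') else s["tcp_rot"],s["ee_pos"],s["time_s"],s["joints"])
E
```

```text
[[-0.9999882958311338, -0.004838179259676097, 1.4906237368223251e-05], [-0.004838179253968337, 0.9999882959421728, 4.189381434670655e-07], [-1.4908089802602282e-05, 3.4681419178730265e-07, -0.9999999998888143]] [215.94454751 586.50568631 222.66904786] 1.25 [ 6.86962888e+01  2.42429695e+01  9.33854801e+01 -8.88272670e-04
  6.23712177e+01 -2.15805076e+01]
```

Call:
drive_tool(
  increments=[
    [0, 0, 0, -0.467, -0.606, 0, 0.5],
    [0, 0, 0, -0.467, -0.606, 0, 0.5],
    [0, 0, 0, -0.467, -0.606, 0, 0.5],
    [0, 0, 0, -0.467, -0.606, 0, 0.5],
    [0, 0, 0, -0.467, -0.606, 0, 0.5],
  ],
)

```text
time_s: 1.67
ee_pos: [333.2, 433.5, 222.8]
tcp_rot: [[-1.0, 0.0, 0.0], [0.0, 1.0, 0.0], [-0.0, 0.0, -1.0]]
wrist_force: [0.8, 1.1, -0.4]
gripper_width: 44.4
grasp_force: 0.0
```

Call:
drive_tool(
  increments=[
    [0, 0, 0, -0.467, -0.606, 0, 0.5],
    [0, 0, 0, -0.467, -0.606, 0, 0.5],
    [0, 0, 0, -0.467, -0.606, 0, 0.5],
    [0, 0, 0, -0.467, -0.606, 0, 0.5],
    [0, 0, 0, -0.467, -0.606, 0, 0.5],
  ],
)

```text
time_s: 2.08
ee_pos: [450.1, 281.7, 222.9]
tcp_rot: [[-1.0, 0.001, 0.0], [0.001, 1.0, 0.0], [-0.0, 0.0, -1.0]]
wrist_force: [-0.1, 0.2, -0.1]
gripper_width: 44.0
grasp_force: 0.0
```

```bash
python3 - <<'E'
from m import *
c=read_camera("wrist");save(c,"w1.png");print(c["cam_to_world"],c["mtx"]);s=get_state();print(s["ee_pos"],s["time_s"])
P=cloud(c);D=np.hypot(P[...,0]-450,P[...,1]-283)
t=P[(D<35)&(P[...,2]>76)&(P[...,2]<90)];print(len(t),t.mean(0) if len(t) else 0,np.ptp(t,0) if len(t) else 0)
E
```

```text
[[ -0.    1.    0.3 377.7]
 [  1.    0.    0.  281.2]
 [  0.    0.3  -1.  384.3]
 [  0.    0.    0.    1. ]] [[340.3   0.  275.8]
 [  0.  340.3 208.5]
 [  0.    0.    1. ]]
[453.5 277.5 223. ] 2.1333
124 [447.7 283.   82.8] [10.2 10.1  8.4]
```

View pics/w1.png

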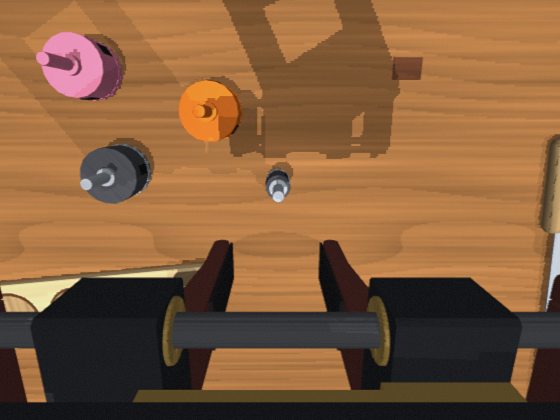

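The wrist view shows the saw_26 shank just ahead of the fingers at (278,195), with saw_58 at (113,175) and the decoys beyond it.

Call:
drive_tool(
  increments=[
    [0, 0, 0, 0, 0, 0.65, 0.45],
    [0, 0, 0, 0, 0, 0.65, 0.45],
    [0, 0, 0, 0, 0, 0.4, 0.45],
    [0, 0, 0, 0, 0, 0, 0.45],
  ],
)

```text
time_s: 2.47
ee_pos: [446.7, 281.7, 134.0]
tcp_rot: [[-1.0, 0.002, -0.006], [0.002, 1.0, -0.004], [0.006, -0.004, -1.0]]
wrist_force: [-1.7, 0.6, -1.1]
gripper_width: 39.2
grasp_force: 0.0
```

Call:
drive_tool(
  increments=[
    [0, 0, 0, 0, 0, 0.7, 0.45],
    [0, 0, 0, 0, 0, 0.6, 0.45],
    [0, 0, 0, 0, 0, 0.38, 0.45],
    [0, 0, 0, 0, 0, 0, 0.45],
    [0, 0, 0, 0, 0, 0, 0.45],
  ],
)

```text
time_s: 2.88
ee_pos: [449.2, 283.6, 54.1]
tcp_rot: [[-1.0, 0.001, -0.001], [0.001, 1.0, -0.0], [0.001, -0.0, -1.0]]
wrist_force: [0.2, -0.1, 0.7]
gripper_width: 39.5
grasp_force: 0.0
```

Call:
drive_tool(
  increments=[
    [0, 0, 0, 0, 0, 0, 0.45],
  ],
)

```text
time_s: 2.97
ee_pos: [450.2, 284.1, 55.4]
tcp_rot: [[-1.0, 0.001, 0.002], [0.001, 1.0, 0.001], [-0.002, 0.001, -1.0]]
wrist_force: [0.1, -0.4, -0.1]
gripper_width: 39.5
grasp_force: 0.0
```

Call:
drive_tool(
  increments=[
    [0, 0, 0, 0, 0, 0, 0],
    [0, 0, 0, 0, 0, 0, 0],
    [0, 0, 0, 0, 0, 0, 0],
    [0, 0, 0, 0, 0, 0, 0],
    [0, 0, 0, 0, 0, 0, 0],
  ],
  squeeze=25,
)

```text
time_s: 3.38
ee_pos: [449.4, 283.4, 54.2]
tcp_rot: [[-1.0, 0.001, 0.001], [0.001, 1.0, 0.0], [-0.001, 0.0, -1.0]]
wrist_force: [-0.9, 1.0, 3.0]
gripper_width: 10.8
grasp_force: 25.0
```

Call:
drive_tool(
  increments=[
    [0, 0, 0, 0, 0, 0, 0],
    [0, 0, 0, 0, 0, 0, 0],
    [0, 0, 0, 0, 0, -0.4, 0],
    [0, 0, 0, 0, 0, -0.4, 0],
    [0, 0, 0, 0, 0, -0.4, 0],
  ],
)

```text
time_s: 3.8
ee_pos: [448.5, 282.9, 113.8]
tcp_rot: [[-1.0, 0.001, -0.002], [0.001, 1.0, -0.001], [0.002, -0.001, -1.0]]
wrist_force: [0.5, 0.1, -0.6]
gripper_width: 10.6
grasp_force: 25.0
```

Call:
drive_tool(
  increments=[
    [0, 0, 0, 0, 0, -0.6, 0],
    [0, 0, 0, 0, 0, -0.4, 0],
    [0, 0, 0, 0, 0, 0, 0],
    [0, 0, 0, 0, 0, 0, 0],
    [0, 0, 0, 0, 0, 0, 0],
  ],
)

```text
time_s: 4.22
ee_pos: [448.4, 282.8, 162.7]
tcp_rot: [[-1.0, 0.001, -0.001], [0.001, 1.0, -0.001], [0.001, -0.001, -1.0]]
wrist_force: [0.5, -1.0, -0.7]
gripper_width: 10.7
grasp_force: 25.0
```

```bash
python3 - <<'E'
from m import *
c=read_camera("wrist");save(c,"w2.png");s=get_state();print(s["ee_pos"],s["time_s"],s["gripper_width"],s["grasp_force"])
for d in search_frame("mark_a","wrist")[:6]: print(round(d["score"],2),np.round(d["location"],1),world(c,*d["location"],12))
for n in ("scene","top"):
    c=read_camera(n); im=c["img"].copy(); P=cloud(c)
    g=cv2.cvtColor(im,cv2.COLOR_RGB2GRAY)
    B=(abs(P[...,2]-12)<6)&(abs(P[...,0]-617)<70)&(P[...,1]>-180)&(P[...,1]<170)
    v,u=np.where(B);print(n,u.min(),u.max(),v.min(),v.max())
    cr=im[v.min()-8:v.max()+8,u.min()-8:u.max()+8];cv2.imwrite(f"pics/b_{n}.png",cv2.resize(cr,None,fx=3.3,fy=3.3,interpolation=cv2.INTER_CUBIC)[:,:,::-1])
E
```

```text
[448.2 282.7 162.3] 4.2667 10.171883923522058 24.999315440654755
0.88 [107.9 352.6] [621.5 102.   12. ]
0.73 [ 46.7 353.5] [622.7  36.1  12. ]
scene 147 317 242 293
top 260 383 151 198
```

View pics/w2.png

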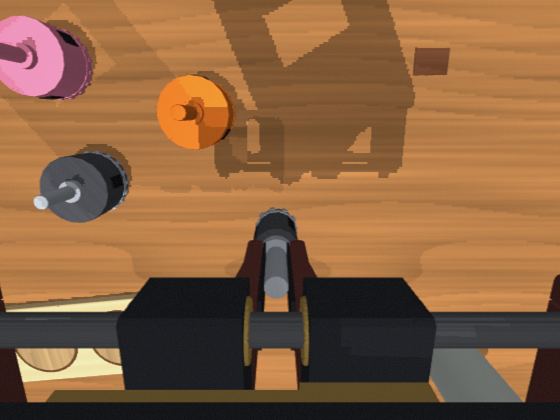

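View pics/b_scene.png

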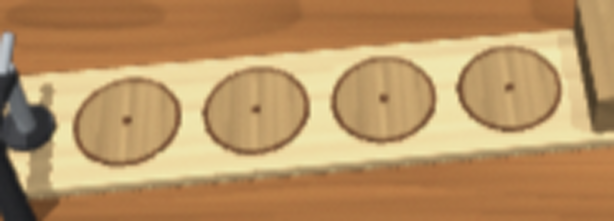

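The saw is held. The scene crop shows the mark dots at (126,121), (256,109), (383,98) and (509,87), with the holdfast at the left.

View pics/b_top.png

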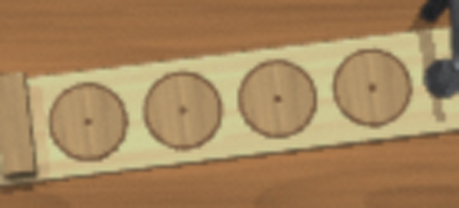

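```bash
python3 - <<'E'
from m import *
c=read_camera("scene")
X=np.array([world(c,(x+.5)/3.3-.5+139,(y+.5)/3.3-.5+234,12) for x,y in [(126,121),(256,109),(383,98),(509,87)]]);print(X,np.linalg.norm(np.diff(X,axis=0),axis=1))
E
```

```text
[[ 628.5 -125.7   12. ]
 [ 619.7  -43.5   12. ]
 [ 611.6   38.    12. ]
 [ 603.4  120.    12. ]] [82.7 81.9 82.3]
```

The top crop shows the dots at (88,122), (183,111), (278,99) and (372,88).

```bash
python3 - <<'E'
from m import *
c=read_camera("top")
X=np.array([world(c,(x+.5)/3.3-.5+252,(y+.5)/3.3-.5+143,12) for x,y in [(372,88),(278,99),(183,111),(88,122)]]);print(X,np.linalg.norm(np.diff(X,axis=0),axis=1))
print(get_state()["ee_pos"])
E
```

```text
[[ 628.9 -128.5   12. ]
 [ 620.9  -47.3   12. ]
 [ 612.    34.6   12. ]
 [ 604.   116.4   12. ]] [81.6 82.4 82.2]
[448.7 283.  162.8]
```

Call:
drive_tool(
  increments=[
    [0, 0, 0, -0.517, -0.549, 0, 0],
    [0, 0, 0, -0.517, -0.549, 0, 0],
    [0, 0, 0, -0.517, -0.549, 0, 0],
    [0, 0, 0, -0.517, -0.549, 0, 0],
    [0, 0, 0, -0.517, -0.549, 0, 0],
  ],
)

```text
time_s: 4.93
ee_pos: [579.1, 144.5, 163.2]
tcp_rot: [[-1.0, 0.001, -0.001], [0.001, 1.0, -0.0], [0.001, -0.0, -1.0]]
wrist_force: [0.9, 1.0, -1.2]
gripper_width: 10.3
grasp_force: 25.0
```

Call:
drive_tool(
  increments=[
    [0, 0, 0, -0.517, -0.549, 0, 0],
    [0, 0, 0, 0, 0, 0, 0],
    [0, 0, 0, 0, 0, 0, 0],
    [0, 0, 0, 0, 0, 0, 0],
    [0, 0, 0, 0, 0, 0, 0],
  ],
)

```text
time_s: 5.35
ee_pos: [602.9, 119.2, 163.2]
tcp_rot: [[-1.0, 0.0, -0.001], [0.0, 1.0, -0.0], [0.001, -0.0, -1.0]]
wrist_force: [0.3, 0.0, 0.7]
gripper_width: 10.6
grasp_force: 25.0
```

Call:
drive_tool(
  increments=[
    [0, 0, 0, 0, 0, 0.5, 0],
    [0, 0, 0, 0, 0, 0.5, 0],
    [0, 0, 0, 0, 0, 0.4, 0],
    [0, 0, 0, 0, 0, 0.2, 0],
    [0, 0, 0, 0, 0, 0, 0],
  ],
)

```text
time_s: 5.77
ee_pos: [601.7, 119.2, 81.4]
tcp_rot: [[-1.0, -0.001, -0.005], [-0.001, 1.0, -0.001], [0.005, -0.001, -1.0]]
wrist_force: [-0.3, 0.2, -1.4]
gripper_width: 10.3
grasp_force: 25.0
```

Call:
drive_tool(
  increments=[
    [0, 0, 0, 0, 0, 0, 0],
    [0, 0, 0, 0, 0, 0, 0],
    [0, 0, 0, 0, 0, 0, 0],
    [0, 0, 0, 0, 0, 0, 0],
    [0, 0, 0, 0, 0, 0, 0],
  ],
)

```text
time_s: 6.18
ee_pos: [604.6, 118.5, 84.7]
tcp_rot: [[-1.0, 0.001, 0.002], [0.001, 1.0, 0.0], [-0.002, 0.0, -1.0]]
wrist_force: [-0.7, 0.9, -1.7]
gripper_width: 10.8
grasp_force: 25.0
```

Call:
drive_tool(
  increments=[
    [0, 0, 0, 0, 0, 0.1, 0],
    [0, 0, 0, 0, 0, 0.1, 0],
    [0, 0, 0, 0, 0, 0.1, 0],
    [0, 0, 0, 0, 0, 0.03, 0],
    [0, 0, 0, 0, 0, 0, 0],
  ],
)

```text
time_s: 6.6
ee_pos: [603.8, 118.3, 66.5]
tcp_rot: [[-1.0, 0.001, -0.001], [0.001, 1.0, -0.0], [0.001, -0.0, -1.0]]
wrist_force: [0.7, 0.5, -1.1]
gripper_width: 10.3
grasp_force: 25.0
```

Call:
drive_tool(
  increments=[
    [0, 0, 0, 0, 0, 0, 0],
    [0, 0, 0, 0, 0, 0, 0],
  ],
)

```text
time_s: 6.77
ee_pos: [604.0, 118.4, 67.0]
tcp_rot: [[-1.0, 0.001, -0.0], [0.001, 1.0, -0.0], [0.0, -0.0, -1.0]]
wrist_force: [0.6, 0.2, -1.5]
gripper_width: 10.4
grasp_force: 25.0
```

Call:
drive_tool(
  increments=[
    [0, 0, 0, 0, 0, 0.01, 0.4],
    [0, 0, 0, 0, 0, 0, 0.4],
    [0, 0, 0, 0, 0, 0, 0.4],
    [0, 0, 0, 0, 0, 0, 0.4],
    [0, 0, 0, 0, 0, 0, 0.4],
  ],
)

```text
time_s: 7.18
ee_pos: [604.2, 118.5, 66.8]
tcp_rot: [[-1.0, 0.001, 0.0], [0.001, 1.0, 0.0], [-0.0, 0.0, -1.0]]
wrist_force: [-1.1, -0.0, -0.2]
gripper_width: 34.7
grasp_force: 0.0
```

Call:
drive_tool(
  increments=[
    [0, 0, 0, 0, 0, -0.5, 0.4],
    [0, 0, 0, 0, 0, -0.7, 0.4],
    [0, 0, 0, 0, 0, -0.7, 0.4],
    [0, 0, 0, 0, 0, -0.3, 0.4],
    [0, 0, 0, 0, 0, 0, 0.4],
  ],
)

```text
time_s: 7.6
ee_pos: [606.8, 118.9, 181.3]
tcp_rot: [[-1.0, 0.001, 0.008], [0.001, 1.0, 0.001], [-0.008, 0.001, -1.0]]
wrist_force: [1.1, 0.3, 0.2]
gripper_width: 35.2
grasp_force: 0.0
```

Call:
drive_tool(
  increments=[
    [0, 0, 0, 0.7, 0, 0, 0.4],
    [0, 0, 0, 0.7, 0, 0, 0.4],
    [0, 0, 0, 0.7, 0, 0, 0.4],
    [0, 0, 0, 0.7, 0, 0, 0.4],
    [0, 0, 0, 0.5, -0.16, 0, 0.4],
  ],
)

```text
time_s: 8.02
ee_pos: [435.2, 110.7, 175.3]
tcp_rot: [[-1.0, 0.0, -0.003], [0.0, 1.0, -0.0], [0.003, -0.0, -1.0]]
wrist_force: [-0.7, 1.0, 0.0]
gripper_width: 35.5
grasp_force: 0.0
```

Call:
drive_tool(
  increments=[
    [0, 0, 0, 0, 0, 0, 0.4],
    [0, 0, 0, 0, 0, 0, 0.4],
    [0, 0, 0, 0, 0, 0, 0.4],
  ],
)

```text
time_s: 8.27
ee_pos: [440.0, 110.8, 176.6]
tcp_rot: [[-1.0, 0.001, 0.001], [0.001, 1.0, 0.0], [-0.001, 0.0, -1.0]]
wrist_force: [0.5, 0.1, -0.5]
gripper_width: 35.1
grasp_force: 0.0
```

```bash
cat > look.py <<'E'
from m import *
import sys
g=float(sys.argv[1]),float(sys.argv[2])
c=read_camera("wrist");P=cloud(c);D=np.hypot(P[...,0]-g[0],P[...,1]-g[1])
t=P[(D<35)&(P[...,2]>78)&(P[...,2]<90)];print(len(t),(t.max(0)+t.min(0))/2,np.ptp(t,0));print(get_state()["ee_pos"])
if len(sys.argv)>3:
    for n in ("top","scene"):
        P=cloud(read_camera(n))
        for y in (-127,-45.3,36.4,118.3):
            x=615.7-(y)*0.1015
            D=np.hypot(P[...,0]-x,P[...,1]-y);t=P[(D<25)&(P[...,2]>88)&(P[...,2]<100)]
            if len(t): print(n,y,len(t),t.mean(0))
E
python3 look.py 438.5 110.5 p
```

```text
165 [436.7 110.2  81.5] [10.8 10.2  6.2]
[440.4 110.8 176.6]
top 118.3 15 [602.2 116.9  94.5]
scene 118.3 31 [607.1 121.   95.4]
```

Call:
drive_tool(
  increments=[
    [0, 0, 0, 0.04, -0.01, 0.5, 0.4],
    [0, 0, 0, 0, 0, 0.7, 0.4],
    [0, 0, 0, 0, 0, 0.6, 0.4],
    [0, 0, 0, 0, 0, 0.4, 0.4],
    [0, 0, 0, 0, 0, 0.24, 0.4],
  ],
)

```text
time_s: 8.83
ee_pos: [436.6, 109.9, 52.1]
tcp_rot: [[-1.0, 0.001, -0.003], [0.001, 1.0, -0.001], [0.003, -0.001, -1.0]]
wrist_force: [-0.4, -0.2, 0.1]
gripper_width: 35.0
grasp_force: 0.0
```

Call:
drive_tool(
  increments=[
    [0, 0, 0, 0, 0, 0, 0.4],
    [0, 0, 0, 0, 0, 0, 0.4],
    [0, 0, 0, 0, 0, 0, 0.4],
  ],
)

```text
time_s: 9.08
ee_pos: [438.0, 110.3, 55.1]
tcp_rot: [[-1.0, 0.001, 0.001], [0.001, 1.0, 0.0], [-0.001, 0.0, -1.0]]
wrist_force: [0.1, -0.2, 0.4]
gripper_width: 35.0
grasp_force: 0.0
```

Call:
drive_tool(
  increments=[
    [0, 0, 0, 0, 0, 0, 0],
    [0, 0, 0, 0, 0, 0, 0],
    [0, 0, 0, 0, 0, 0, 0],
    [0, 0, 0, 0, 0, 0, 0],
    [0, 0, 0, 0, 0, 0, 0],
  ],
  squeeze=40,
)

```text
time_s: 9.5
ee_pos: [437.4, 110.2, 55.1]
tcp_rot: [[-1.0, 0.001, 0.001], [0.001, 1.0, 0.0], [-0.001, 0.0, -1.0]]
wrist_force: [-1.0, 0.9, 3.1]
gripper_width: 10.2
grasp_force: 40.0
```

Call:
drive_tool(
  increments=[
    [0, 0, 0, 0, 0, 0, 0],
  ],
)

```text
time_s: 9.58
ee_pos: [437.4, 110.3, 55.1]
tcp_rot: [[-1.0, 0.001, 0.001], [0.001, 1.0, 0.0], [-0.001, 0.0, -1.0]]
wrist_force: [-0.3, 1.8, 6.0]
gripper_width: 10.0
grasp_force: 40.0
```

Call:
drive_tool(
  increments=[
    [0, 0, 0, 0, 0, -0.3, 0],
    [0, 0, 0, 0, 0, -0.5, 0],
    [0, 0, 0, 0, 0, -0.6, 0],
    [0, 0, 0, 0, 0, -0.5, 0],
    [0, 0, 0, 0, 0, -0.3, 0],
  ],
)

```text
time_s: 10.0
ee_pos: [437.6, 110.2, 166.8]
tcp_rot: [[-1.0, 0.001, 0.002], [0.001, 1.0, 0.0], [-0.002, 0.0, -1.0]]
wrist_force: [1.1, 0.6, -2.1]
gripper_width: 10.2
grasp_force: 40.0
```

Call:
drive_tool(
  increments=[
    [0, 0, 0, -0.478, -0.593, 0, 0],
    [0, 0, 0, -0.478, -0.593, 0, 0],
    [0, 0, 0, -0.478, -0.593, 0, 0],
    [0, 0, 0, -0.478, -0.593, 0, 0],
    [0, 0, 0, -0.478, -0.593, 0, 0],
  ],
)

```text
time_s: 10.42
ee_pos: [556.7, -39.8, 164.3]
tcp_rot: [[-1.0, 0.001, -0.001], [0.001, 1.0, 0.0], [0.001, 0.0, -1.0]]
wrist_force: [0.6, 0.6, -2.7]
gripper_width: 9.8
grasp_force: 40.0
```

Call:
drive_tool(
  increments=[
    [0, 0, 0, -0.478, -0.593, 0, 0],
    [0, 0, 0, -0.478, -0.593, 0, 0],
    [0, 0, 0, -0.478, -0.593, 0, 0],
    [0, 0, 0, 0, 0, 0, 0],
    [0, 0, 0, 0, 0, 0, 0],
  ],
)

```text
time_s: 10.83
ee_pos: [628.1, -128.8, 163.6]
tcp_rot: [[-1.0, 0.003, -0.001], [0.003, 1.0, 0.0], [0.001, 0.0, -1.0]]
wrist_force: [-1.0, -0.1, -3.5]
gripper_width: 10.4
grasp_force: 40.0
```

Call:
drive_tool(
  increments=[
    [0, 0, 0, 0, 0, 0, 0],
    [0, 0, 0, 0, 0, 0, 0],
    [0, 0, 0, 0, 0, 0, 0],
    [0, 0, 0, 0, 0, 0, 0],
  ],
)

```text
time_s: 11.17
ee_pos: [627.5, -126.3, 164.8]
tcp_rot: [[-1.0, -0.0, -0.0], [-0.0, 1.0, 0.0], [0.0, 0.0, -1.0]]
wrist_force: [0.1, 0.1, -3.1]
gripper_width: 10.1
grasp_force: 40.0
```

Call:
drive_tool(
  increments=[
    [0, 0, 0, -0.02, -0.01, 0.4, 0],
    [0, 0, 0, 0, 0, 0.5, 0],
    [0, 0, 0, 0, 0, 0.4, 0],
    [0, 0, 0, 0, 0, 0.2, 0],
    [0, 0, 0, 0, 0, 0, 0],
  ],
)

```text
time_s: 11.58
ee_pos: [627.2, -126.9, 87.4]
tcp_rot: [[-1.0, 0.0, -0.004], [0.0, 1.0, 0.001], [0.004, 0.001, -1.0]]
wrist_force: [-0.2, 0.7, -3.1]
gripper_width: 10.5
grasp_force: 40.0
```

Call:
drive_tool(
  increments=[
    [0, 0, 0, 0, 0, 0, 0],
    [0, 0, 0, 0, 0, 0.12, 0],
    [0, 0, 0, 0, 0, 0.12, 0],
    [0, 0, 0, 0, 0, 0.12, 0],
    [0, 0, 0, 0, 0, 0.08, 0],
  ],
)

```text
time_s: 12.0
ee_pos: [629.1, -127.8, 67.4]
tcp_rot: [[-1.0, 0.001, 0.0], [0.001, 1.0, -0.0], [-0.0, -0.0, -1.0]]
wrist_force: [-0.3, 1.4, -2.9]
gripper_width: 10.4
grasp_force: 40.0
```

Call:
drive_tool(
  increments=[
    [0, 0, 0, 0, 0, 0, 0],
    [0, 0, 0, 0, 0, 0, 0],
    [0, 0, 0, 0, 0, 0, 0],
    [0, 0, 0, 0, 0, 0, 0],
  ],
)

```text
time_s: 12.33
ee_pos: [629.2, -127.9, 67.8]
tcp_rot: [[-1.0, 0.001, 0.0], [0.001, 1.0, -0.0], [-0.0, -0.0, -1.0]]
wrist_force: [-0.0, 0.3, -2.7]
gripper_width: 9.8
grasp_force: 40.0
```

Call:
drive_tool(
  increments=[
    [0, 0, 0, 0, 0, 0.01, 0.4],
    [0, 0, 0, 0, 0, 0, 0.4],
    [0, 0, 0, 0, 0, 0, 0.4],
    [0, 0, 0, 0, 0, 0, 0.4],
    [0, 0, 0, 0, 0, 0, 0.4],
  ],
)

```text
time_s: 12.75
ee_pos: [629.2, -127.9, 67.4]
tcp_rot: [[-1.0, 0.001, 0.0], [0.001, 1.0, -0.0], [-0.0, -0.0, -1.0]]
wrist_force: [-0.1, 0.7, 0.0]
gripper_width: 34.5
grasp_force: 0.0
```

Call:
drive_tool(
  increments=[
    [0, 0, 0, 0, 0, -0.5, 0.4],
    [0, 0, 0, 0, 0, -0.7, 0.4],
    [0, 0, 0, 0, 0, -0.7, 0.4],
    [0, 0, 0, 0, 0, -0.3, 0.4],
    [0, 0, 0, 0, 0, 0, 0.4],
  ],
)

```text
time_s: 13.17
ee_pos: [631.8, -128.4, 182.0]
tcp_rot: [[-1.0, 0.001, 0.008], [0.001, 1.0, -0.002], [-0.008, -0.002, -1.0]]
wrist_force: [0.7, -0.4, -0.1]
gripper_width: 35.1
grasp_force: 0.0
```

Call:
drive_tool(
  increments=[
    [0, 0, 0, 0.583, -0.507, 0, 0.4],
    [0, 0, 0, 0.583, -0.507, 0, 0.4],
    [0, 0, 0, 0.583, -0.507, 0, 0.4],
    [0, 0, 0, 0.583, -0.507, 0, 0.4],
    [0, 0, 0, 0.583, -0.507, 0, 0.4],
  ],
)

```text
time_s: 13.58
ee_pos: [481.1, -254.7, 175.9]
tcp_rot: [[-1.0, 0.0, -0.002], [0.0, 1.0, 0.001], [0.002, 0.001, -1.0]]
wrist_force: [0.1, -1.4, -0.0]
gripper_width: 35.2
grasp_force: 0.0
```

Call:
drive_tool(
  increments=[
    [0, 0, 0, 0.583, -0.507, 0, 0.4],
    [0, 0, 0, 0, 0, 0, 0.4],
    [0, 0, 0, 0, 0, 0, 0.4],
    [0, 0, 0, 0, 0, 0, 0.4],
    [0, 0, 0, 0, 0, 0, 0.4],
  ],
)

```text
time_s: 14.0
ee_pos: [454.6, -279.1, 176.7]
tcp_rot: [[-1.0, 0.0, -0.0], [0.0, 1.0, 0.0], [0.0, 0.0, -1.0]]
wrist_force: [-0.2, -0.6, 0.3]
gripper_width: 35.3
grasp_force: 0.0
```

```bash
python3 look.py 454 -280 p
```

```text
160 [ 452.3 -282.    81.5] [10.4 10.2  6.9]
[ 454.8 -278.9  176.8]
top -127 18 [ 629.1 -128.4   94.9]
top 118.3 14 [602.7 117.2  94.8]
scene -127 34 [ 631.8 -124.7   95. ]
scene 118.3 30 [606.4 120.5  95.4]
```

Call:
drive_tool(
  increments=[
    [0, 0, 0, 0.03, -0.04, 0.5, 0.4],
    [0, 0, 0, 0, 0, 0.7, 0.4],
    [0, 0, 0, 0, 0, 0.6, 0.4],
    [0, 0, 0, 0, 0, 0.4, 0.4],
    [0, 0, 0, 0, 0, 0.24, 0.4],
  ],
)

```text
time_s: 14.57
ee_pos: [451.9, -280.3, 52.7]
tcp_rot: [[-1.0, -0.0, -0.003], [-0.0, 1.0, 0.002], [0.003, 0.002, -1.0]]
wrist_force: [-0.6, -0.8, 0.7]
gripper_width: 34.9
grasp_force: 0.0
```

Call:
drive_tool(
  increments=[
    [0, 0, 0, 0, 0, 0, 0.4],
    [0, 0, 0, 0, 0, 0, 0.4],
    [0, 0, 0, 0, 0, 0, 0.4],
  ],
)

```text
time_s: 14.82
ee_pos: [453.5, -282.0, 56.3]
tcp_rot: [[-1.0, 0.0, 0.002], [0.0, 1.0, -0.001], [-0.002, -0.001, -1.0]]
wrist_force: [-0.5, 0.5, 0.1]
gripper_width: 35.2
grasp_force: 0.0
```

Call:
drive_tool(
  increments=[
    [0, 0, 0, 0, 0, 0, 0],
    [0, 0, 0, 0, 0, 0, 0],
    [0, 0, 0, 0, 0, 0, 0],
    [0, 0, 0, 0, 0, 0, 0],
    [0, 0, 0, 0, 0, 0, 0],
  ],
  squeeze=40,
)

```text
time_s: 15.23
ee_pos: [452.8, -281.9, 55.8]
tcp_rot: [[-1.0, 0.001, 0.001], [0.001, 1.0, -0.0], [-0.001, -0.0, -1.0]]
wrist_force: [-0.2, 1.0, 5.1]
gripper_width: 9.8
grasp_force: 40.0
```

Call:
drive_tool(
  increments=[
    [0, 0, 0, 0, 0, 0, 0],
  ],
)

```text
time_s: 15.32
ee_pos: [452.8, -281.9, 55.8]
tcp_rot: [[-1.0, 0.001, 0.001], [0.001, 1.0, -0.0], [-0.001, -0.0, -1.0]]
wrist_force: [0.1, 1.6, 6.0]
gripper_width: 9.8
grasp_force: 40.0
```

Call:
drive_tool(
  increments=[
    [0, 0, 0, 0, 0, -0.3, 0],
    [0, 0, 0, 0, 0, -0.5, 0],
    [0, 0, 0, 0, 0, -0.6, 0],
    [0, 0, 0, 0, 0, -0.5, 0],
    [0, 0, 0, 0, 0, -0.3, 0],
  ],
)

```text
time_s: 15.73
ee_pos: [453.0, -282.2, 167.4]
tcp_rot: [[-1.0, 0.001, 0.002], [0.001, 1.0, -0.001], [-0.002, -0.001, -1.0]]
wrist_force: [-0.2, 0.1, -3.6]
gripper_width: 10.3
grasp_force: 40.0
```

Call:
drive_tool(
  increments=[
    [0, 0, 0, -0.2, 0.75, 0, 0],
    [0, 0, 0, -0.2, 0.75, 0, 0],
    [0, 0, 0, -0.2, 0.75, 0, 0],
    [0, 0, 0, -0.3, 0.7, 0, 0],
    [0, 0, 0, -0.4, 0.65, 0, 0],
  ],
)

```text
time_s: 16.15
ee_pos: [516.3, -99.8, 164.8]
tcp_rot: [[-1.0, 0.001, -0.002], [0.001, 1.0, 0.0], [0.002, 0.0, -1.0]]
wrist_force: [0.7, -0.5, -2.8]
gripper_width: 10.2
grasp_force: 40.0
```

Call:
drive_tool(
  increments=[
    [0, 0, 0, -0.5, 0.6, 0, 0],
    [0, 0, 0, -0.65, 0.4, 0, 0],
    [0, 0, 0, -0.5, 0.12, 0, 0],
    [0, 0, 0, -0.396, 0, 0, 0],
    [0, 0, 0, 0, 0, 0, 0],
  ],
)

```text
time_s: 16.57
ee_pos: [623.5, -45.0, 164.9]
tcp_rot: [[-1.0, -0.001, 0.003], [-0.001, 1.0, -0.0], [-0.003, -0.0, -1.0]]
wrist_force: [1.4, -0.4, -2.2]
gripper_width: 10.4
grasp_force: 40.0
```

Call:
drive_tool(
  increments=[
    [0, 0, 0, 0, 0, 0, 0],
    [0, 0, 0, 0, 0, 0, 0],
    [0, 0, 0, 0, 0, 0, 0],
    [0, 0, 0, 0, 0, 0, 0],
    [0, 0, 0, 0, 0, 0, 0],
  ],
)

```text
time_s: 16.98
ee_pos: [619.3, -46.2, 165.3]
tcp_rot: [[-1.0, 0.002, -0.0], [0.002, 1.0, 0.0], [0.0, 0.0, -1.0]]
wrist_force: [0.5, 0.1, -2.7]
gripper_width: 9.8
grasp_force: 40.0
```

Call:
drive_tool(
  increments=[
    [0, 0, 0, -0.02, 0.01, 0.4, 0],
    [0, 0, 0, 0, 0, 0.5, 0],
    [0, 0, 0, 0, 0, 0.4, 0],
    [0, 0, 0, 0, 0, 0.2, 0],
    [0, 0, 0, 0, 0, 0, 0],
  ],
)

```text
time_s: 17.4
ee_pos: [619.1, -45.4, 88.0]
tcp_rot: [[-1.0, 0.001, -0.004], [0.001, 1.0, 0.0], [0.004, 0.0, -1.0]]
wrist_force: [0.6, -0.2, -3.3]
gripper_width: 10.1
grasp_force: 40.0
```

Call:
drive_tool(
  increments=[
    [0, 0, 0, 0, 0, 0, 0],
    [0, 0, 0, 0, 0, 0.12, 0],
    [0, 0, 0, 0, 0, 0.12, 0],
    [0, 0, 0, 0, 0, 0.12, 0],
    [0, 0, 0, 0, 0, 0.07, 0],
  ],
)

```text
time_s: 17.82
ee_pos: [620.9, -45.4, 68.3]
tcp_rot: [[-1.0, 0.001, -0.0], [0.001, 1.0, 0.0], [0.0, 0.0, -1.0]]
wrist_force: [-0.1, 0.3, -2.2]
gripper_width: 10.1
grasp_force: 40.0
```

Call:
drive_tool(
  increments=[
    [0, 0, 0, 0, 0, 0, 0],
    [0, 0, 0, 0, 0, 0, 0],
    [0, 0, 0, 0, 0, 0, 0],
    [0, 0, 0, 0, 0, 0, 0],
  ],
)

```text
time_s: 18.15
ee_pos: [621.1, -45.4, 68.8]
tcp_rot: [[-1.0, 0.001, 0.0], [0.001, 1.0, -0.0], [-0.0, -0.0, -1.0]]
wrist_force: [0.7, -0.5, -2.5]
gripper_width: 10.1
grasp_force: 40.0
```

Call:
drive_tool(
  increments=[
    [0, 0, 0, 0, 0, 0.01, 0.4],
    [0, 0, 0, 0, 0, 0, 0.4],
    [0, 0, 0, 0, 0, 0, 0.4],
    [0, 0, 0, 0, 0, 0, 0.4],
    [0, 0, 0, 0, 0, 0, 0.4],
  ],
)

```text
time_s: 18.57
ee_pos: [621.2, -45.4, 68.4]
tcp_rot: [[-1.0, 0.001, 0.0], [0.001, 1.0, -0.0], [-0.0, -0.0, -1.0]]
wrist_force: [-1.1, 0.0, 0.3]
gripper_width: 34.7
grasp_force: 0.0
```

Call:
drive_tool(
  increments=[
    [0, 0, 0, 0, 0, -0.5, 0.4],
    [0, 0, 0, 0, 0, -0.7, 0.4],
    [0, 0, 0, 0, 0, -0.7, 0.4],
    [0, 0, 0, 0, 0, -0.3, 0.4],
    [0, 0, 0, 0, 0, 0, 0.4],
  ],
)

```text
time_s: 18.98
ee_pos: [623.7, -45.6, 182.8]
tcp_rot: [[-1.0, 0.001, 0.008], [0.001, 1.0, -0.001], [-0.008, -0.001, -1.0]]
wrist_force: [0.3, -0.1, 0.3]
gripper_width: 35.1
grasp_force: 0.0
```

Call:
drive_tool(
  increments=[
    [0, 0, 0, 0.652, -0.157, 0, 0.4],
    [0, 0, 0, 0.652, -0.157, 0, 0.4],
    [0, 0, 0, 0.652, -0.157, 0, 0.4],
    [0, 0, 0, 0.652, -0.157, 0, 0.4],
    [0, 0, 0, 0.652, -0.157, 0, 0.4],
  ],
)

```text
time_s: 19.4
ee_pos: [455.6, -84.4, 176.9]
tcp_rot: [[-1.0, 0.001, -0.002], [0.001, 1.0, 0.0], [0.002, 0.0, -1.0]]
wrist_force: [0.1, -0.3, 0.9]
gripper_width: 35.2
grasp_force: 0.0
```

Call:
drive_tool(
  increments=[
    [0, 0, 0, 0, 0, 0, 0.4],
    [0, 0, 0, 0, 0, 0, 0.4],
    [0, 0, 0, 0, 0, 0, 0.4],
    [0, 0, 0, 0, 0, 0, 0.4],
  ],
)

```text
time_s: 19.73
ee_pos: [459.3, -84.5, 178.1]
tcp_rot: [[-1.0, 0.001, 0.001], [0.001, 1.0, -0.0], [-0.001, -0.0, -1.0]]
wrist_force: [-0.1, -0.3, 0.1]
gripper_width: 35.1
grasp_force: 0.0
```

```bash
python3 look.py 458 -84.5 p
```

```text
162 [456.5 -86.6  81.5] [10.5 10.2  6.6]
[459.3 -84.4 178. ]
top -127 17 [ 628.8 -128.4   95.7]
top -45.3 18 [621.  -45.7  95. ]
top 118.3 14 [603.1 116.8  94.8]
scene -127 35 [ 631.9 -124.6   95.2]
scene -45.3 32 [623.9 -42.2  95.5]
scene 118.3 30 [606.7 120.9  95.2]
```

Call:
drive_tool(
  increments=[
    [0, 0, 0, 0.04, -0.03, 0.5, 0.4],
    [0, 0, 0, 0, 0, 0.7, 0.4],
    [0, 0, 0, 0, 0, 0.6, 0.4],
    [0, 0, 0, 0, 0, 0.4, 0.4],
    [0, 0, 0, 0, 0, 0.26, 0.4],
  ],
)

```text
time_s: 20.3
ee_pos: [455.3, -85.5, 52.8]
tcp_rot: [[-1.0, 0.0, -0.003], [0.0, 1.0, 0.001], [0.003, 0.001, -1.0]]
wrist_force: [-0.9, -0.7, 0.1]
gripper_width: 35.1
grasp_force: 0.0
```

Call:
drive_tool(
  increments=[
    [0, 0, 0, 0, 0, 0, 0.4],
    [0, 0, 0, 0, 0, 0, 0.4],
    [0, 0, 0, 0, 0, 0, 0.4],
  ],
)

```text
time_s: 20.55
ee_pos: [456.8, -86.0, 55.7]
tcp_rot: [[-1.0, 0.001, 0.001], [0.001, 1.0, -0.0], [-0.001, -0.0, -1.0]]
wrist_force: [0.2, 0.2, 0.6]
gripper_width: 35.1
grasp_force: 0.0
```

Call:
drive_tool(
  increments=[
    [0, 0, 0, 0, 0, 0, 0],
    [0, 0, 0, 0, 0, 0, 0],
    [0, 0, 0, 0, 0, 0, 0],
    [0, 0, 0, 0, 0, 0, 0],
    [0, 0, 0, 0, 0, 0, 0],
  ],
  squeeze=35,
)

```text
time_s: 20.97
ee_pos: [456.4, -86.0, 55.7]
tcp_rot: [[-1.0, 0.001, 0.001], [0.001, 1.0, -0.0], [-0.001, -0.0, -1.0]]
wrist_force: [-0.1, 0.8, 5.3]
gripper_width: 10.0
grasp_force: 35.0
```

Call:
drive_tool(
  increments=[
    [0, 0, 0, 0, 0, 0, 0],
  ],
)

```text
time_s: 21.05
ee_pos: [456.4, -86.0, 55.7]
tcp_rot: [[-1.0, 0.001, 0.001], [0.001, 1.0, -0.0], [-0.001, -0.0, -1.0]]
wrist_force: [-0.3, 1.5, 6.4]
gripper_width: 10.6
grasp_force: 35.0
```

Call:
drive_tool(
  increments=[
    [0, 0, 0, 0, 0, -0.3, 0],
    [0, 0, 0, 0, 0, -0.5, 0],
    [0, 0, 0, 0, 0, -0.6, 0],
    [0, 0, 0, 0, 0, -0.5, 0],
    [0, 0, 0, 0, 0, -0.3, 0],
  ],
)

```text
time_s: 21.47
ee_pos: [456.7, -86.2, 167.5]
tcp_rot: [[-1.0, 0.001, 0.002], [0.001, 1.0, -0.001], [-0.002, -0.001, -1.0]]
wrist_force: [1.4, 0.2, -1.7]
gripper_width: 10.1
grasp_force: 35.0
```

Call:
drive_tool(
  increments=[
    [0, 0, 0, -0.2, 0.6, 0, 0],
    [0, 0, 0, -0.4, 0.6, 0, 0],
    [0, 0, 0, -0.5, 0.6, 0, 0],
    [0, 0, 0, -0.6, 0.45, 0, 0],
    [0, 0, 0, -0.7, 0.198, 0, 0],
  ],
)

```text
time_s: 21.88
ee_pos: [575.8, 39.1, 165.0]
tcp_rot: [[-1.0, -0.001, -0.002], [-0.001, 1.0, 0.0], [0.002, 0.0, -1.0]]
wrist_force: [-0.1, 0.1, -1.6]
gripper_width: 10.5
grasp_force: 35.0
```

Call:
drive_tool(
  increments=[
    [0, 0, 0, -0.5, 0, 0, 0],
    [0, 0, 0, -0.204, 0, 0, 0],
    [0, 0, 0, 0, 0, 0, 0],
    [0, 0, 0, 0, 0, 0, 0],
    [0, 0, 0, 0, 0, 0, 0],
  ],
)

```text
time_s: 22.3
ee_pos: [609.3, 35.8, 164.6]
tcp_rot: [[-1.0, 0.002, -0.003], [0.002, 1.0, -0.0], [0.003, -0.0, -1.0]]
wrist_force: [-0.2, -0.5, -1.5]
gripper_width: 10.0
grasp_force: 35.0
```

Call:
drive_tool(
  increments=[
    [0, 0, 0, 0, 0, 0, 0],
    [0, 0, 0, 0, 0, 0, 0],
    [0, 0, 0, 0, 0, 0, 0],
  ],
)

```text
time_s: 22.55
ee_pos: [610.6, 36.0, 165.4]
tcp_rot: [[-1.0, 0.001, -0.0], [0.001, 1.0, -0.0], [0.0, -0.0, -1.0]]
wrist_force: [0.0, -0.1, -1.1]
gripper_width: 10.6
grasp_force: 35.0
```

Call:
drive_tool(
  increments=[
    [0, 0, 0, -0.01, 0.01, 0.4, 0],
    [0, 0, 0, 0, 0, 0.5, 0],
    [0, 0, 0, 0, 0, 0.4, 0],
    [0, 0, 0, 0, 0, 0.2, 0],
    [0, 0, 0, 0, 0, 0, 0],
  ],
)

```text
time_s: 22.97
ee_pos: [609.9, 36.6, 88.0]
tcp_rot: [[-1.0, 0.001, -0.004], [0.001, 1.0, -0.0], [0.004, -0.0, -1.0]]
wrist_force: [-0.4, -0.3, -1.7]
gripper_width: 10.4
grasp_force: 35.0
```

Call:
drive_tool(
  increments=[
    [0, 0, 0, 0, 0, 0, 0],
    [0, 0, 0, 0, 0, 0.12, 0],
    [0, 0, 0, 0, 0, 0.12, 0],
    [0, 0, 0, 0, 0, 0.12, 0],
    [0, 0, 0, 0, 0, 0.07, 0],
  ],
)

```text
time_s: 23.38
ee_pos: [611.7, 36.8, 68.3]
tcp_rot: [[-1.0, 0.001, 0.0], [0.001, 1.0, -0.0], [-0.0, -0.0, -1.0]]
wrist_force: [-0.1, 0.3, -1.3]
gripper_width: 10.3
grasp_force: 35.0
```

Call:
drive_tool(
  increments=[
    [0, 0, 0, 0, 0, 0, 0],
    [0, 0, 0, 0, 0, 0, 0],
    [0, 0, 0, 0, 0, 0, 0],
    [0, 0, 0, 0, 0, 0, 0],
  ],
)

```text
time_s: 23.72
ee_pos: [612.0, 36.8, 68.9]
tcp_rot: [[-1.0, 0.001, 0.0], [0.001, 1.0, -0.0], [-0.0, -0.0, -1.0]]
wrist_force: [0.2, -0.2, -1.0]
gripper_width: 10.2
grasp_force: 35.0
```

Call:
drive_tool(
  increments=[
    [0, 0, 0, 0, 0, 0.01, 0.4],
    [0, 0, 0, 0, 0, 0, 0.4],
    [0, 0, 0, 0, 0, 0, 0.4],
    [0, 0, 0, 0, 0, 0, 0.4],
    [0, 0, 0, 0, 0, 0, 0.4],
  ],
)

```text
time_s: 24.13
ee_pos: [611.9, 36.8, 68.3]
tcp_rot: [[-1.0, 0.001, 0.0], [0.001, 1.0, 0.0], [-0.0, 0.0, -1.0]]
wrist_force: [0.5, -0.3, -0.2]
gripper_width: 34.7
grasp_force: 0.0
```

Call:
drive_tool(
  increments=[
    [0, 0, 0, 0, 0, -0.5, 0.4],
    [0, 0, 0, 0, 0, -0.7, 0.4],
    [0, 0, 0, 0, 0, -0.7, 0.4],
    [0, 0, 0, 0, 0, -0.5, 0.4],
    [0, 0, 0, 0, 0, 0, 0.4],
  ],
)

```text
time_s: 24.55
ee_pos: [615.2, 36.9, 194.1]
tcp_rot: [[-1.0, 0.001, 0.01], [0.001, 1.0, 0.0], [-0.01, 0.0, -1.0]]
wrist_force: [1.9, 0.2, 0.0]
gripper_width: 34.9
grasp_force: 0.0
```

Call:
drive_tool(
  increments=[
    [0, 0, 0, 0.6, 0, 0, 0.4],
    [0, 0, 0, 0.6, 0, 0, 0.4],
    [0, 0, 0, 0.6, 0, 0, 0.4],
    [0, 0, 0, 0, 0, 0, 0.4],
    [0, 0, 0, 0, 0, 0, 0.4],
  ],
)

```text
time_s: 24.97
ee_pos: [520.5, 36.9, 187.8]
tcp_rot: [[-1.0, 0.001, -0.001], [0.001, 1.0, -0.0], [0.001, -0.0, -1.0]]
wrist_force: [0.5, -0.0, 0.4]
gripper_width: 35.3
grasp_force: 0.0
```

```bash
python3 look.py 611 36 p; python3 - <<'E'
from m import *
c=read_camera("scene");im=c["img"][200:320,120:330];cv2.imwrite("pics/f.png",cv2.resize(im,None,fx=3.5,fy=3.5)[:,:,::-1])
E
```

```text
84 [608.8  36.3  83.8] [ 4.5  9.8 11.4]
[522.1  36.9 188.2]
top -127 15 [ 628.6 -128.6   95.2]
top 118.3 16 [602.6 117.   94.2]
scene -127 35 [ 631.7 -124.7   95.1]
scene -45.3 31 [623.9 -42.4  95.5]
scene 36.4 33 [615.2  39.3  95.2]
scene 118.3 31 [606.2 120.9  94.8]
```

View pics/f.png

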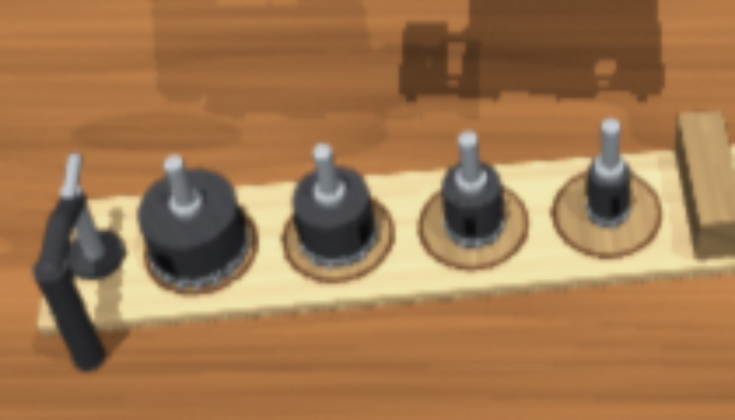

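All four saws stand centred on their marks in the right order: 58 at (190,225), 46, 36 and 26 at (608,190), with the holdfast at the left.

```bash
python3 -c "
from rig import *
print(sign_off())"
```

```text
the job is handed in; nothing more can be done
None
```

The four hole saws are released and standing upright on their marks in the order 58, 46, 36, 26 mm from the holdfast, each within a few millimetres of centre by camera; I never went near the glue bottle, and the job was handed in at about 25 s of the 106 s (no verdict was returned).

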